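Start the sausage roller grill on its front rollers

ROBOT

A 6-joint arm with a two-finger parallel gripper is mounted at the origin on the work surface. World frame = base frame: x ahead of the robot, y to its left, z up, the work surface at z = 0. Lengths are in m, angles in rad, forces in N, time in s.
With the tool pointing down it reaches from about 0.35 to 0.85 m from the base axis. Payload 8.1 kg.
Tool frame: the origin (TCP) lies midway between the tips of the shut fingers; the grasp point (between the pads) lies 19 mm behind it (arm.tcp_to_grasp is the distance from the TCP to the grasp point, in m); z points along the fingers, y is the direction in which the jaws open and shut (so a half turn about z gives the same grasp; the last joint's range is limited). The gripper opens to 93 mm and grips with 3 to 60 N. Pads are 15 mm wide; open, the fingers measure 128 mm over their backs; the gripper's body (75 mm by 188 mm) begins 65 mm behind the grasp point.
Start: joints at [-1.271, 0.13, 1.488, -0, 1.523, -0.085], TCP at [0.225, -0.556, 0.219] pointing down, gripper open.
Joint ranges: [-2.96, 2.96], [-0.89, 2.26], [0.02, 2.5], [-1.34, 4.48], [0, 2.73], [-2.66, 2.66]. Speed limits (rad/s): [2.39, 2.39, 2.79, 3.14, 3.14, 3.14].

INTERFACE

Orientations are given as [roll, pitch, yaw] about the fixed x, y, z axes, in that order (R = Rz(yaw) Ry(pitch) Rx(roll)).
In Python, from cell import telemetry, optics, arm gives the robot as it stands.
- The arm moves only by the tool play_rows, never from a script. Its argument "moves" is a list of rows, each a list of 5 numbers: the shift along the tool's x, y, z in cm, then the turn about the tool's z in degrees, then the finger opening in cm, from 0 to 9.3. A call has 1 to 5 rows; each row shifts and turns the commanded pose from where the row before left it, along the tool's axes as they then stand; what a row does not reach is not made up. A row lasts 1/8 s, in which the tool goes at most 62.5 mm and 10.7 degrees, less where a joint would pass 70% of its speed; a pose out of reach is approached as far as the arm can. A call with a gripper value outside its range is refused whole. The fingers move at their own pace and stop on an object; "newtons" is the grip in N (left out, the last holds). Time passes only in rows, so rows that do not move let the fingers close. It gives the time, the measured TCP pose, the force and the opening at its end, in the units of the state.
- telemetry.get_obs(): the state, without advancing time (a new reading comes with each control period).
- optics.get_image(name): name is "scene" or "top" or "wrist"; returns a dict with "img" (480x640x3 uint8, red, green, blue), "vfov" (degrees; the focal length in pixels is half the picture's height over the tangent of half this angle, whatever the lens; pixels are square), "cx", "cy" (the principal point, pixels), "k1" (the pictures are not rectified: a ray, as slopes to the right and down, at radius r is drawn at 1 + k1 r^2 times it, then the intrinsics apply), "eye" and "attitude" of the camera in the world. Camera axes: x right, y down, z forward; pixel columns grow to the right and rows downward; lengths in m; the calibration is good to about 2 mm. A picture is of the moment at which its call begins. There is no depth.
- arm.finish_job(): hands the job in, once; it reports no verdict.
The state is a dict: "time": time; "joint_pos": joint angles; "qvel": joint speeds; "effort": joint torques, N m; "tcp_pos": TCP position; "tool_rot": TCP orientation; "force": force on the tool from outside, world axes, zero at the start; "ft_torque": the same for the moment, N m; "finger_gap": finger opening in m.
Only numpy, scipy, OpenCV 4.12 (cv2) and the standard library are available. Lean on these libraries where they do the work, as an engineer would, in place of code of your own. Each camera call takes 0.05 s, during which the arm holds its last target.

TASK

Start the roller grill with heat on the front rollers only: with the fingertips push the drip tray under the control panel fully home, then flip up two of the three toggle switches so that they snap to on: the middle one (front-roller heat) and the one at the right-hand end, as seen facing the panel (roller motor). Leave the left toggle (rear-roller heat) switched off. Pick nothing up, and leave the sauce bottles, the sauce pot and the tongs where they are.

Things in the scene. Friction and masses are not known exactly. Their poses are not given: they have to be found in the camera images.
- grill: steel sausage roller grill, fixed, 463 mm wide, 360 deep, 172 high. Origin: on the counter under the middle of its front; x points into the grill (away from the robot), y left along its front, z up. Its front is at x = 0. Over it the control panel rises away from the robot at 30 degrees, from x = 0, z = 66 mm to x = 95, z = 121 mm, over the full width
- panel_mid (a point): point on the panel's surface, half-way up its slope, mid-width (grill x 48, y 0, z 94 mm). On this level line stand the three toggles, at grill y = 0, -70, -160 mm, and two black dials 23 mm high, 38 mm wide, at y = 85, 165 mm. Where the panel ends behind, rollers begin (tops at z = 145 mm) with sausages on them up to z = 161 mm
- drip_tray: loose steel drip tray (about 0.5 kg) that slides level along grill x in a slot under the panel, 3 mm play each side, 2 to 10 N of friction. Origin: under the back of its front plate (334 mm wide, from 22 to 60 mm above the counter); axes like the grill's. It starts pulled out 40 to 85 mm towards the robot; home, its plate butts on the grill's front and the origin is at grill x = 0
- tray_lip (a point): middle of the front face of the tray's pull lip, 53 mm above the counter. The lip is bent sheet, 140 mm wide, along the top of the front plate; its front face is 15 mm high (45 to 60 mm above the counter) and stands 26 mm before the plate's back, so at grill x = -26 mm when the tray is home
- rear_heat (a joint): left toggle, at grill y = 0, rear-roller heat, amber lamp above it. Lever angle in rad: 0 = off (leaning towards the robot, down the panel), 0.6 = on (leaning away, up the panel). An over-centre spring pushes it away from the middle (0.3): pushed past there it snaps over and stays. About 4 N at the tip, square to the lever, flips it. Leave it off
- front_heat (a joint): middle toggle, at grill y = -70 mm, front-roller heat, amber lamp above it. Lever angle in rad: 0 = off (leaning towards the robot, down the panel), 0.6 = on (leaning away, up the panel). An over-centre spring pushes it away from the middle (0.3): pushed past there it snaps over and stays. About 4 N at the tip, square to the lever, flips it. Starts off
- motor (a joint): right-hand toggle, at grill y = -160 mm, roller motor, no lamp. Lever angle in rad: 0 = off (leaning towards the robot, down the panel), 0.6 = on (leaning away, up the panel). An over-centre spring pushes it away from the middle (0.3): pushed past there it snaps over and stays. About 4 N at the tip, square to the lever, flips it. Starts off
- rear_heat_tip (a point): centre of the 12 mm steel ball ending the lever of the left toggle. Lever: polished, slippery steel, 8 mm thick, 30 mm from hinge to this point; hinge 6 mm above the panel, parallel to grill y. Off and on put this point 9 mm down and 9 mm up the slope from the panel's middle line, 35 mm off the panel, square to it
- front_heat_tip (a point): centre of the 12 mm steel ball ending the lever of the middle toggle. Lever: polished, slippery steel, 8 mm thick, 30 mm from hinge to this point; hinge 6 mm above the panel, parallel to grill y. Off and on put this point 9 mm down and 9 mm up the slope from the panel's middle line, 35 mm off the panel, square to it
- motor_tip (a point): centre of the 12 mm steel ball ending the lever of the right-hand toggle. Lever: polished, slippery steel, 8 mm thick, 30 mm from hinge to this point; hinge 6 mm above the panel, parallel to grill y. Off and on put this point 9 mm down and 9 mm up the slope from the panel's middle line, 35 mm off the panel, square to it
- mustard: yellow squeeze bottle, 58 mm diameter, 195 mm high with its nozzle, beside one end of the grill; origin at the middle of its base, z up
- ketchup: white squeeze bottle with red nozzle cap, same size, beside the other end; origin at the middle of its base, z up
- sauce_pot: small open steel pot, 70 mm across, 42 mm high, in front of the grill to the right of the tray; origin at the middle of its base, z up
- tongs: steel tongs lying flat, 220 mm long, 65 mm wide, 18 mm high, in front of the grill to the left of the tray; origin at their middle on the counter, x along them

How it is judged:
On the way, in this order (a step that is already met when the one before it is completed fails the run):
1. the drip tray is pushed fully home while all three toggles are still off (x of tray_lip in the frame of grill above -0.03 m and value of joint each of front_heat, motor, rear_heat below 0.1 rad), for 0.2 s.
2. the middle and right-hand toggles are both on (value of joint each of front_heat, motor above 0.5 rad), for 0.1 s.
At the end, for the whole second after the job is handed in: the drip tray is within 4 mm of fully home and at rest, the middle and right-hand toggles are on (above 0.5 rad), the left toggle is off (below 0.1 rad) (all of step 2 and x of tray_lip in the frame of grill above -0.03 m and value of joint rear_heat below 0.1 rad and linear speed of drip_tray below 0.01 m/s); the robot touches nothing.
It fails at once if the left toggle (rear heat) is flipped past its middle (value of joint rear_heat above 0.3 rad).
It fails at once if the drip tray is lifted or tipped: its lip more than 12 mm above its running height, or tilted more than 0.1 rad (height (world z) of tray_lip above 0.065 m or angle between drip_tray's own z axis and vertical above 0.1 rad).
It fails at once if a bottle, the sauce pot or the tongs are lifted, or shifted by more than 25 mm (distance of any of mustard, ketchup, sauce_pot, tongs from where it was at the start of the episode above 0.025 m).
It fails at once if a bottle or the sauce pot is tipped (angle between any of mustard, ketchup, sauce_pot's own z axis and vertical above 0.3 rad).
It also fails if it takes over 45 s, if anything falls off the work surface, if the arm or the gripper's body presses on something with over 40 N, if the wrist force passes 120 N, or if a joint passes its speed limit or range.

## Working session

There is one attempt and no reset: what is moved stays moved. The work goes in short steps, Python scripts to look and compute and a tool call to move; the robot and the scene stay as the last step left them, time stands still between calls to the robot, and variables do not carry over. Pictures are saved under pics/ and viewed, and the job is handed in when it is done.

Besides the shell and the picture viewer there is one more tool, called after "Emit:" in YAML: its name, and indented under it one key for each argument. play_rows: Moves the arm, as the interface text tells. Its arguments: {"type":"object","properties":{"moves":{"type":"array"},"newtons":{"type":"number"}},"required":["moves"]}

```bash
ls; mkdir -p pics
python3 - <<'E'
from cell import telemetry, optics, arm
import cv2
print(telemetry.get_obs())
for n in("scene","top","wrist"):
    d=optics.get_image(n); cv2.imwrite(f"pics/{n}0.png",d["img"][:,:,::-1])
    print(n,{k:v for k,v in d.items() if k!="img"})
E
```

```text
pics
{'time': 0.0, 'joint_pos': array([-1.27137516e+00,  1.31172150e-01,  1.48926452e+00, -5.80025834e-05,
        1.52302945e+00, -8.54022217e-02]), 'qvel': array([ 9.51542891e-05,  1.53455699e-03,  1.31223484e-03, -1.48293230e-03,
        1.02835071e-03, -1.23949725e-03]), 'effort': array([ 1.19094555e-03, -5.59846365e+01, -4.91756165e+01,  7.69971055e-02,
        3.55156465e-02, -1.63637287e-04]), 'tcp_pos': array([ 0.22506477, -0.55556322,  0.21758901]), 'tool_rot': array([-3.13972106e+00, -1.02084464e-04,  3.84826119e-01]), 'force': array([-0.11001989,  0.35105185,  0.09986871]), 'ft_torque': array([-0.00872297,  0.04891856, -0.01538021]), 'finger_gap': 0.09281795623344485}
scene {'vfov': 47.68929923083975, 'cx': 322.0473042721042, 'cy': 233.0872892705736, 'k1': -0.040283986069373105, 'eye': array([ 1.03647382, -0.79089439,  1.06303879]), 'attitude': array([-2.34769469, -0.00325288,  0.53393694])}
top {'vfov': 49.93515020596743, 'cx': 325.0161357985325, 'cy': 242.96642419996058, 'k1': -0.018299731957550178, 'eye': array([0.30891164, 0.07977144, 1.19247248]), 'attitude': array([-2.95704558e+00,  8.74945133e-04, -1.58335038e+00])}
wrist {'vfov': 66.4990376173151, 'cx': 325.17801003978605, 'cy': 238.35787155761318, 'k1': -0.027407768017905513, 'eye': array([ 0.28950841, -0.53006742,  0.38376533]), 'attitude': array([ 2.89068828e+00,  2.18343323e-04, -1.18752141e+00])}
```

View pics/scene0.png

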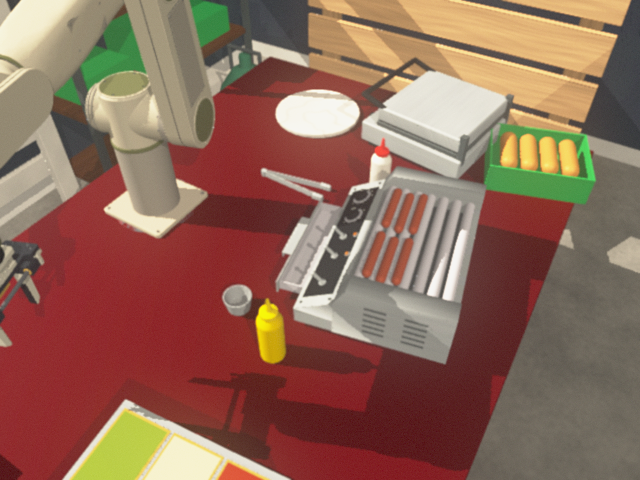

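View pics/top0.png

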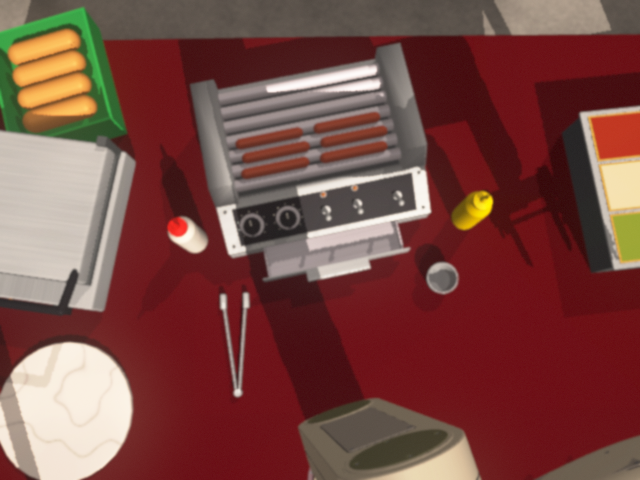

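View pics/wrist0.png

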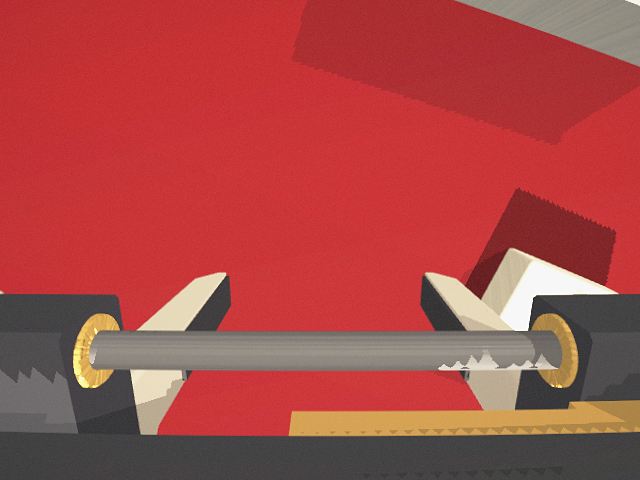

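The overview shows the grill slightly turned. The tray sticks out at about top (338,265), the toggles are near top (326,212), (358,206) and (398,198), the pot is at (442,278) and the mustard is near the right end. I'll enlarge crops to read points accurately.

```bash
cat > h.py <<'E'
import numpy as np, cv2
from scipy.spatial.transform import Rotation as R
def ray(d,u,v):
    f=240/np.tan(np.radians(d["vfov"]/2)); K=np.array([[f,0,d["cx"]],[0,f,d["cy"]],[0,0,1.]])
    p=cv2.undistortPoints(np.array([[[u,v]]],float),K,np.array([d["k1"],0,0,0.]))[0,0]
    return d["eye"],R.from_euler("xyz",d["attitude"]).as_matrix()@np.array([p[0],p[1],1])
def atz(d,u,v,z):
    e,r=ray(d,u,v); return e+r*(z-e[2])/r[2]
def proj(d,P):
    f=240/np.tan(np.radians(d["vfov"]/2)); K=np.array([[f,0,d["cx"]],[0,f,d["cy"]],[0,0,1.]])
    M=R.from_euler("xyz",d["attitude"]).as_matrix().T
    return cv2.projectPoints(np.atleast_2d(P).astype(float),cv2.Rodrigues(M)[0],-M@d["eye"],K,np.array([d["k1"],0,0,0.]))[0][:,0]
def tri(obs):
    A=np.zeros((3,3));b=np.zeros(3)
    for d,u,v in obs:
        e,r=ray(d,u,v);r=r/np.linalg.norm(r);P=np.eye(3)-np.outer(r,r);A+=P;b+=P@e
    return np.linalg.solve(A,b)
E
python3 - <<'E'
import cv2
a=cv2.imread("pics/top0.png")[170:300,210:500]; cv2.imwrite("pics/topc.png",cv2.resize(a,None,fx=2.75,fy=2.75,interpolation=2))
a=cv2.imread("pics/scene0.png")[140:370,220:500]; cv2.imwrite("pics/scenec.png",cv2.resize(a,None,fx=2.5,fy=2.5,interpolation=2))
E
```

```text
(no output)
```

View pics/topc.png

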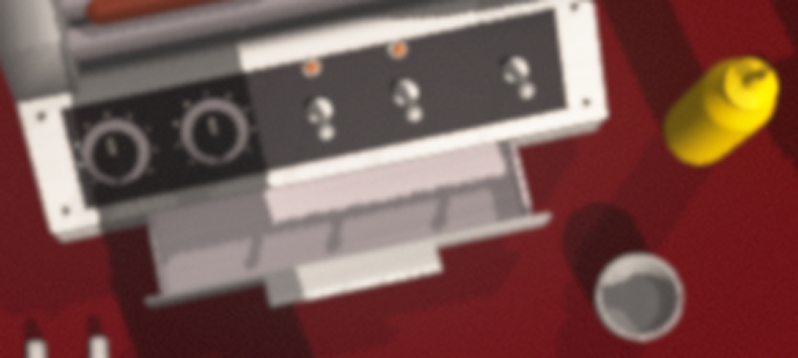

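View pics/scenec.png

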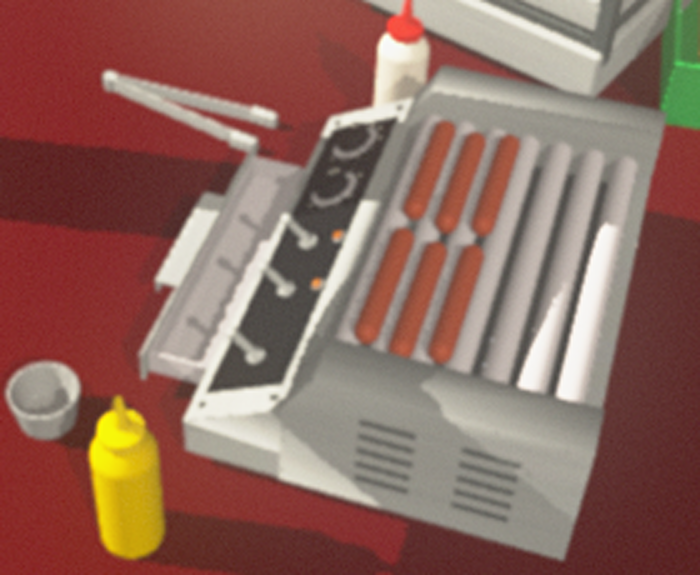

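```bash
cat > m1.py <<'E'
from h import *
from cell import optics
from scipy.optimize import least_squares
T=optics.get_image("top");S=optics.get_image("scene")
t=lambda u,v:(u/2.75+210,v/2.75+170); s=lambda u,v:(u/2.5+220,v/2.5+140)
G=np.array([[.0227,0,.1198],[.0227,-.07,.1198],[.0227,-.16,.1198],[0,.2315,.066],[0,-.2315,.066]])
pt=np.array([t(326,132),t(414,114),t(527,91),t(57,236),t(605,120)])
ps=np.array([s(284,215),s(265,265),s(232,325)])
def W(p): 
    c,q=np.cos(p[2]),np.sin(p[2]); return np.c_[p[0]+c*G[:,0]-q*G[:,1],p[1]+q*G[:,0]+c*G[:,1],G[:,2]]
f=lambda p:np.r_[(proj(T,W(p))-pt).ravel(),(proj(S,W(p)[:3])-ps).ravel()]
r=least_squares(f,[.5,0,.1],loss="soft_l1");print(r.x,f(r.x).round(1))
for i in range(3):print(tri([(T,*pt[i]),(S,*ps[i])]))
x,y,a=r.x
def tog(P): d=np.array(P[:2])-[x,y];return np.r_[np.array([[np.cos(a),np.sin(a)],[-np.sin(a),np.cos(a)]])@d,P[2]]
for u,v in((270,305),(442,271),(355,290)):print("lip",tog(atz(T,*t(u,v),.05)))
for u,v in((640,297),):print("pot",tog(atz(T,*t(u,v),.042)), atz(T,*t(u,v),.042))
print("must top",tog(atz(T,*t(760,78),.195)),"base scene",tog(atz(S,*s(130,550),0)))
print("tongs ends",tog(atz(T,*(222,300),.01)),tog(atz(T,*(247,300),.01)),tog(atz(T,*(238,393),.01)))
E
python3 m1.py
```

```text
[0.54056146 0.06603804 0.20386061] [-0.3  0.2 -0.4 -0.1 -0.7 -0.4 -2.5 -0.3  0.8 -1.8 -0.5  0.6 -1.9 -0.5
 -1.2  1.9]
[0.5634339  0.07050449 0.12208924]
[0.5792247  0.00262366 0.11816909]
[ 0.59498927 -0.08514182  0.12484162]
lip [-0.09137863  0.07053951  0.05      ]
lip [-0.09429618 -0.07173478  0.05      ]
lip [-0.09424523  0.00070928  0.05      ]
pot [-0.1489737  -0.22558283  0.042     ] [ 0.44034224 -0.18503344  0.042     ]
must top [-0.02270151 -0.31414593  0.195     ] base scene [-0.00930752 -0.33961022  0.        ]
tongs ends [-0.08730245  0.2727758   0.01      ] [-0.09956779  0.21681595  0.01      ] [-0.29743667  0.27515997  0.01      ]
```

Emit:
play_rows:
  moves:
    - [0,0,0,10.4,4]
    - [3,-5,0,0,4]
    - [3,-5,0,0,4]
    - [3,-5,0,0,4]
    - [3,-5,0,0,4]

```text
time: 0.88
tcp_pos: [0.3027, -0.3343, 0.2186]
tool_rot: [3.141, -0.0, 0.203]
force: [1.1, 0.2, 0.5]
finger_gap: 0.0476
```

Emit:
play_rows:
  moves:
    - [3,-5,0,0,4]
    - [3,-5,0,0,4]
    - [3,-5,0,0,4]
    - [2,-5,0,0,4]
    - [2,-5,0,0,4]

```text
time: 1.5
tcp_pos: [0.3793, -0.0632, 0.2188]
tool_rot: [3.141, -0.001, 0.203]
force: [1.8, 0.8, 0.2]
finger_gap: 0.0402
```

Emit:
play_rows:
  moves:
    - [0,-5,0,0,4]
    - [0,-4,0,0,4]
    - [0,0,0,0,4]
    - [0,0,0,0,4]

```text
time: 2.0
tcp_pos: [0.3612, 0.0229, 0.2187]
tool_rot: [3.141, -0.0, 0.204]
force: [-0.6, 0.2, 0.6]
finger_gap: 0.0395
```

```bash
cat > look.py <<'E'
import sys
from h import *
from cell import telemetry,optics
o=telemetry.get_obs();print(o["time"],o["tcp_pos"],o["tool_rot"],o["force"],o["finger_gap"])
x,y,a=[float(v) for v in open("pose.txt").read().split()]
c,s=np.cos(a),np.sin(a);d=o["tcp_pos"][:2]-[x,y];print("tcp in grill mm",1e3*(c*d[0]+s*d[1]),1e3*(-s*d[0]+c*d[1]),1e3*o["tcp_pos"][2],"yaw err deg",np.degrees(o["tool_rot"][2]-a))
if len(sys.argv)>2:
    I=optics.get_image(sys.argv[1]);cv2.imwrite(f"pics/{sys.argv[2]}.png",I["img"][:,:,::-1]);np.save(f"pics/{sys.argv[2]}.npy",I,allow_pickle=True)
E
echo 0.54056 0.06604 0.20386 > pose.txt; python3 look.py wrist w1
```

```text
2.0 [0.36121848 0.02287964 0.21870256] [ 3.14107870e+00 -2.70053463e-04  2.04025376e-01] [-0.5677305   0.18784718  0.57652512] 0.0395192669324499
tcp in grill mm -184.3656458418885 -5.958760010952559 218.70255739962548 yaw err deg 0.009475342698869018
```

View pics/w1.png

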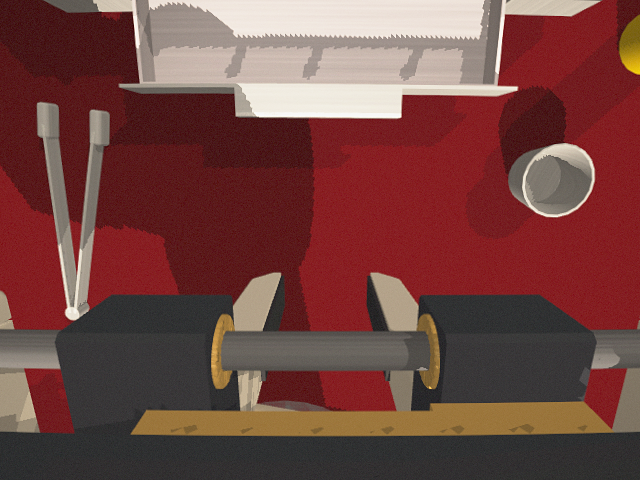

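The wrist view shows the lip's front edge from (236,117) to (402,117) and the plate from (120,86) to (517,90). The pot and tongs are well to the sides. I'll move forward a little and up for a second view that includes the toggles.

Emit:
play_rows:
  moves:
    - [3,0,-4,0,4]
    - [3,0,-4,0,4]
    - [0,0,0,0,4]
    - [0,0,0,0,4]

```text
time: 2.55
tcp_pos: [0.4197, 0.0343, 0.2978]
tool_rot: [-3.141, 0.001, 0.202]
force: [0.2, -0.1, 0.4]
finger_gap: 0.0395
```

```bash
python3 look.py wrist w2
```

```text
2.55 [0.4196689  0.03430699 0.29783123] [-3.14142614e+00  1.43929162e-03  2.01540545e-01] [ 0.21303267 -0.07238773  0.36697494] 0.03953299008768074
tcp in grill mm -124.81211209073723 -6.601385196781165 297.83123303077934 yaw err deg -0.13289496862992825
```

View pics/w2.png

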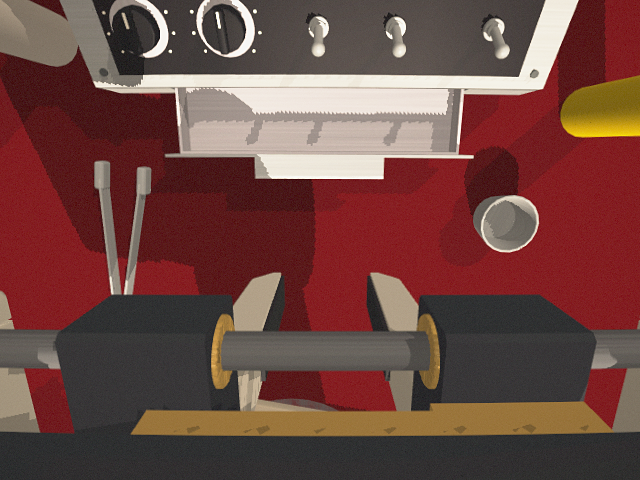

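```bash
cat > m2.py <<'E'
from h import *
from scipy.optimize import least_squares
from cell import optics
T=optics.get_image("top");S=optics.get_image("scene")
W1=np.load("pics/w1.npy",allow_pickle=True).item();W2=np.load("pics/w2.npy",allow_pickle=True).item()
t=lambda u,v:(u/2.75+210,v/2.75+170); s=lambda u,v:(u/2.5+220,v/2.5+140)
pt=[t(326,132),t(414,114),t(527,91)];ps=[s(284,215),s(265,265),s(232,325)];pw=[(318,50),(399,50),(502,52)]
x,y,a=.54056,.06604,.20386
def tog(P): d=np.array(P[:2])-[x,y];return (1e3*np.r_[np.array([[np.cos(a),np.sin(a)],[-np.sin(a),np.cos(a)]])@d,P[2]]).round(1)
for i in range(3):print("ball W2 at z",tog(atz(W2,*pw[i],.1198)),"tri T,W2",tog(tri([(T,*pt[i]),(W2,*pw[i])])),"all",tog(tri([(T,*pt[i]),(S,*ps[i]),(W2,*pw[i])])))
print("panel",tog(atz(W2,93,89,.066)),tog(atz(W2,547,88,.066)))
for A,B in(((236,117),(255,178)),((402,117),(384,179))):print("lip",tog(tri([(W1,*A),(W2,*B)])),tog(atz(W1,*A,.06)),tog(atz(W2,*B,.06)))
print("plate",tog(atz(W1,120,86,.06)),tog(atz(W1,517,90,.06)))
E
python3 m2.py
```

```text
ball W2 at z [ 23.9  -1.4 119.8] tri T,W2 [ 25.5  -1.2 111.1] all [ 23.3  -0.8 122.4]
ball W2 at z [ 23.8 -71.3 119.8] tri T,W2 [ 21.4 -69.9 127.1] all [ 24.7 -70.6 118.7]
ball W2 at z [  22.7 -161.2  119.8] tri T,W2 [  22.2 -161.4  119.2] all [  22.3 -159.   124.6]
panel [  2.  231.5  66. ] [   1.2 -235.9   66. ]
lip [-91.4  70.8  52.7] [-91.9  69.   60. ] [-90.8  69.6  60. ]
lip [-92.2 -71.3  62.2] [-92.1 -71.7  60. ] [-92.4 -71.6  60. ]
plate [-66.2 165.1  60. ] [ -69.8 -167.8   60. ]
```

Emit:
play_rows:
  moves:
    - [-1,-0.5,6,0,6]
    - [0,0,6,0,6]
    - [0,0,6,0,6]
    - [0,0,6,0,6]
    - [0,0,1,0,6]

```text
time: 3.32
tcp_pos: [0.4042, 0.0382, 0.0442]
tool_rot: [-3.14, 0.009, 0.203]
force: [-0.8, 0.0, 0.2]
finger_gap: 0.0601
```

Emit:
play_rows:
  moves:
    - [0,0,0,0,6]
    - [0,0,0,0,6]

```text
time: 3.58
tcp_pos: [0.4113, 0.0381, 0.0514]
tool_rot: [3.141, -0.004, 0.203]
force: [-0.1, 0.3, 0.9]
finger_gap: 0.0602
```

```bash
python3 look.py wrist w3
```

```text
3.575 [0.41129749 0.03811859 0.05144783] [ 3.14056205 -0.00429002  0.20325959] [-0.1229432   0.27795872  0.85261282] 0.06019625536159123
tcp in grill mm -132.2385117844855 -1.1739126853248654 51.44783277853755 yaw err deg -0.034400885217865856
```

View pics/w3.png

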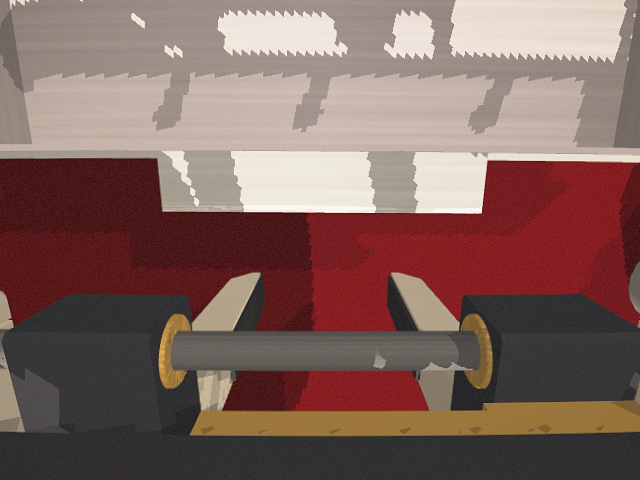

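The fingertips (262,275) and (390,275) straddle the middle of the lip, which runs from (162,212) to (482,213). Now I'll push gently.

Emit:
play_rows:
  moves:
    - [1.5,0,0.3,0,6]
    - [1,0,0,0,6]
    - [1,0,0,0,6]
    - [1,0,0,0,6]
    - [1,0,0,0,6]

```text
time: 4.25
tcp_pos: [0.4632, 0.0494, 0.0456]
tool_rot: [-3.141, 0.001, 0.203]
force: [-3.3, -0.9, 2.8]
finger_gap: 0.0599
```

Emit:
play_rows:
  moves:
    - [1,0,0,0,6]
    - [1,0,0,0,6]
    - [0.7,0,0,0,6]
    - [0,0,0,0,6]

```text
time: 4.75
tcp_pos: [0.4902, 0.0549, 0.0457]
tool_rot: [3.142, -0.001, 0.203]
force: [0.8, -0.3, -0.4]
finger_gap: 0.0603
```

```bash
python3 look.py wrist w4
```

```text
4.75 [0.49017975 0.05493812 0.04570126] [ 3.14157018e+00 -9.40396063e-04  2.03368800e-01] [ 0.80231068 -0.33300986 -0.41248623] 0.060288442725412894
tcp in grill mm -51.5845841225473 -0.6724615319081192 45.70125854303639 yaw err deg -0.02814371137693187
```

View pics/w4.png

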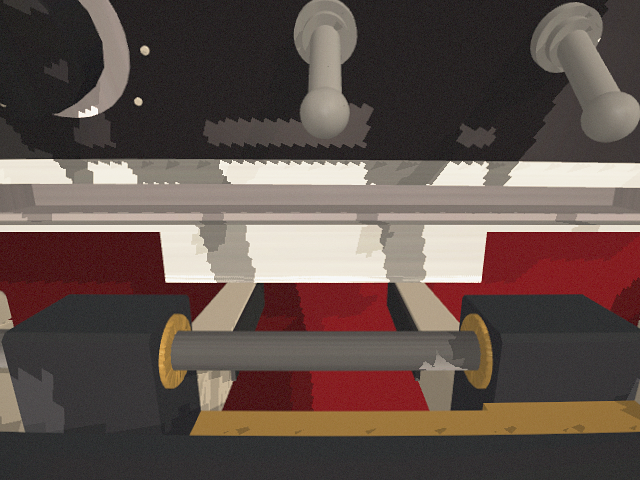

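The fingers are touching the lip, whose edge is at row 282, and the tray still has about 2 cm to go. Contact is even.

Emit:
play_rows:
  moves:
    - [0.7,0,0,0,6]
    - [0.5,0,0,0,6]
    - [0.4,0,0,0,6]

```text
time: 5.18
tcp_pos: [0.5052, 0.0581, 0.0455]
tool_rot: [-3.142, 0.0, 0.203]
force: [-2.0, 0.1, 0.4]
finger_gap: 0.06
```

Emit:
play_rows:
  moves:
    - [0.3,0,0,0,6]
    - [0.2,0,0,0,6]

```text
time: 5.42
tcp_pos: [0.508, 0.0587, 0.0453]
tool_rot: [-3.141, 0.005, 0.203]
force: [-17.4, -2.2, 13.4]
finger_gap: 0.0603
```

```bash
python3 look.py wrist w5
```

```text
5.425 [0.50795927 0.05873057 0.0453477 ] [-3.1412477   0.00492746  0.20283688] [-17.4272689  -2.2030358  13.3513477] 0.06028942270410207
tcp in grill mm -33.40544989358034 -0.5580246405046726 45.34770469220519 yaw err deg -0.05862039095963601
```

View pics/w5.png

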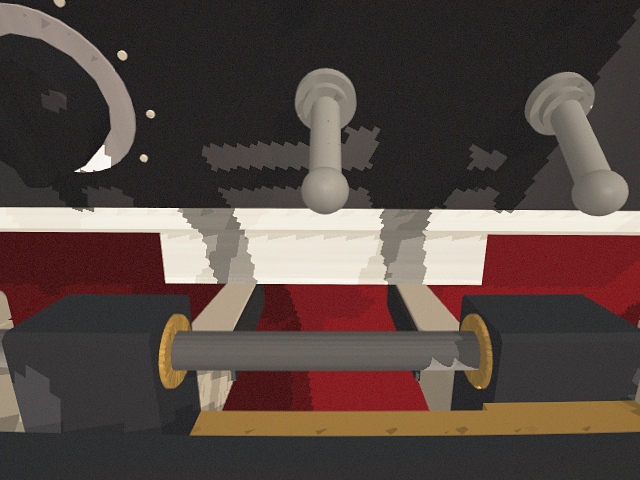

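The force has risen to 17 N at TCP grill x = -33.4 mm, as predicted for home, and the plate sits against the front. I'll hold, then back away.

Emit:
play_rows:
  moves:
    - [0,0,0,0,6]
    - [0,0,0,0,6]
    - [-1.5,0,0,0,6]
    - [-2.5,0,0,0,6]
    - [0,0,0,0,0]

```text
time: 6.1
tcp_pos: [0.4702, 0.0509, 0.0456]
tool_rot: [-3.142, -0.0, 0.203]
force: [0.3, -0.1, 0.2]
finger_gap: 0.0544
```

```bash
python3 look.py wrist w6
```

```text
6.1 [0.4702043  0.05087637 0.04560066] [-3.14158447e+00 -2.32203282e-04  2.03045140e-01] [ 0.29578925 -0.05817966  0.18881815] 0.05436520800096104
tcp in grill mm -71.96869339818895 -0.6060560729826345 45.60066348717205 yaw err deg -0.04668806741710792
```

View pics/w6.png

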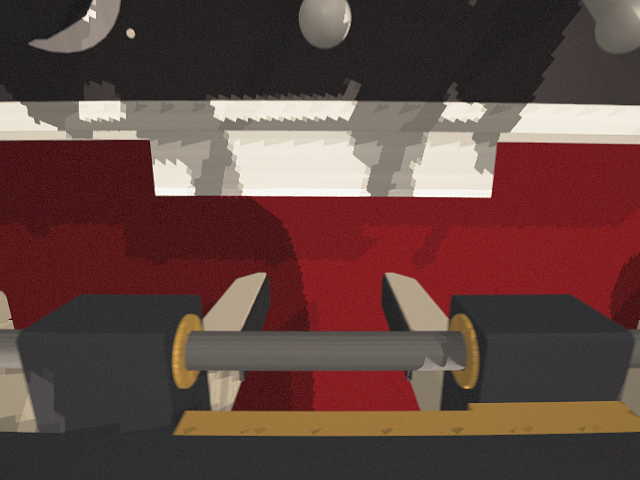

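Run:
```python
from h import *
W=np.load("pics/w6.npy",allow_pickle=True).item();x,y,a=.54056,.06604,.20386
for p in((156,196),(492,197)):
    d=atz(W,*p,.06)[:2]-[x,y];print(np.cos(a)*d[0]+np.sin(a)*d[1],-np.sin(a)*d[0]+np.cos(a)*d[1])
```

```text
-0.023046067285465065 0.06975169948016155
-0.02382477893944852 -0.07068994813381678
```

The tray is home: lip at about -24 mm with the frame good to 2–3 mm. Next I'll go up and over to the middle toggle with the fingers shut.

Emit:
play_rows:
  moves:
    - [0,0,-4,0,0]
    - [0,3.5,-2.6,0,0]
    - [1,3.4,0,0,0]
    - [2,0,0,0,0]
    - [0,0,0,0,0]

```text
time: 6.78
tcp_pos: [0.516, -0.0108, 0.1121]
tool_rot: [3.141, -0.002, 0.203]
force: [-0.3, 0.3, -1.0]
finger_gap: 0.0019
```

Emit:
play_rows:
  moves:
    - [0,0,0,0,0]
    - [0,0,0,0,0]

```text
time: 7.02
tcp_pos: [0.5136, -0.0103, 0.1115]
tool_rot: [-3.141, 0.0, 0.204]
force: [-0.9, -0.7, 0.1]
finger_gap: 0.0003
```

```bash
python3 look.py wrist w7
```

```text
7.025 [ 0.51364136 -0.01025213  0.11145097] [-3.14144139e+00  3.85348711e-04  2.03861089e-01] [-0.88517458 -0.7172223   0.09486738] 0.0003135555574132393
tcp in grill mm -41.80663416115241 -69.26260437636543 111.45097260603778 yaw err deg 6.241877938434246e-05
```

View pics/w7.png

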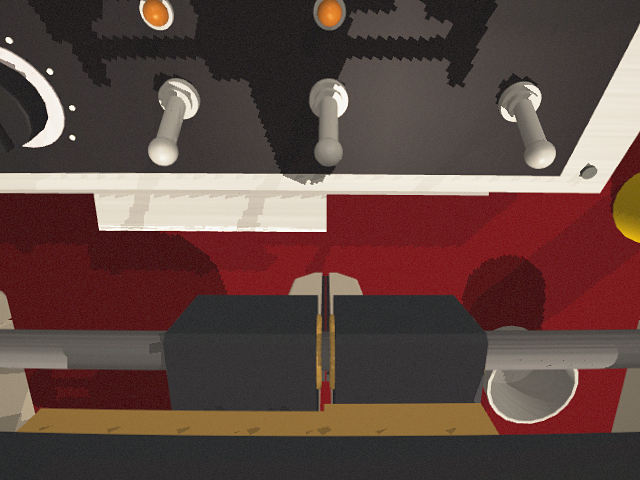

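The fingertips at (326,275) line up with the middle ball at (329,152). Advancing.

Emit:
play_rows:
  moves:
    - [2,0,0,0,0]
    - [1.8,0,0,0,0]
    - [1,0,0,0,0]
    - [0.5,0,0,0,0]

```text
time: 7.58
tcp_pos: [0.5646, -0.0001, 0.1112]
tool_rot: [-3.142, 0.004, 0.204]
force: [-14.1, -5.0, 5.6]
finger_gap: 0.0004
```

Emit:
play_rows:
  moves:
    - [0.5,0,0,0,0]
    - [0.5,0,0,0,0]

```text
time: 7.82
tcp_pos: [0.5742, 0.0016, 0.1112]
tool_rot: [3.142, 0.003, 0.203]
force: [0.3, -0.8, -0.1]
finger_gap: 0.0002
```

Emit:
play_rows:
  moves:
    - [0.4,0,0,0,0]
    - [0.2,0,0,0,0]

```text
time: 8.07
tcp_pos: [0.5797, 0.0028, 0.1111]
tool_rot: [-3.142, 0.005, 0.203]
force: [-14.0, -3.8, 8.0]
finger_gap: 0.0003
```

```bash
python3 look.py wrist w8
```

```text
8.075 [0.57965014 0.00282898 0.11109818] [-3.14158357  0.00479169  0.20322197] [-14.03563334  -3.82845783   8.02663601] 0.00034450904291258
tcp in grill mm 25.48354990903703 -69.81590995203706 111.09817639336325 yaw err deg -0.03655627749124371
```

View pics/w8.png

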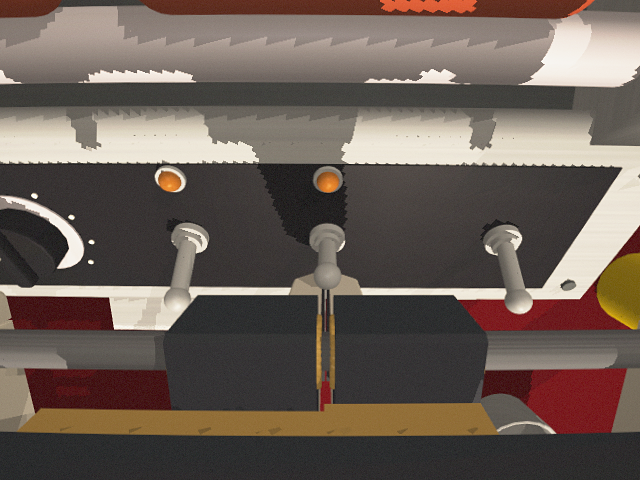

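The middle toggle snapped over and is against its stop: force went 14, then 0, then 14 N, and its ball at (328,275) is clearly further up than its neighbours. I'll back out and go to the right toggle.

Emit:
play_rows:
  moves:
    - [-2,0,0,0,0]
    - [-4,0,0,0,0]
    - [0,4.5,0,0,0]
    - [0,4.5,0,0,0]
    - [0,0,0,0,0]

```text
time: 8.75
tcp_pos: [0.5416, -0.0994, 0.112]
tool_rot: [3.141, -0.001, 0.2]
force: [1.1, 1.7, 0.1]
finger_gap: 0.0006
```

```bash
python3 look.py wrist w9
```

```text
8.75 [ 0.54155378 -0.09943428  0.11203673] [ 3.14055062e+00 -1.02924580e-03  2.00207078e-01] [1.14118523 1.73009136 0.0636393 ] 0.0005608438040678247
tcp in grill mm -32.527216372746594 -162.2489028095703 112.03672978882871 yaw err deg -0.20929702179941823
```

View pics/w9.png

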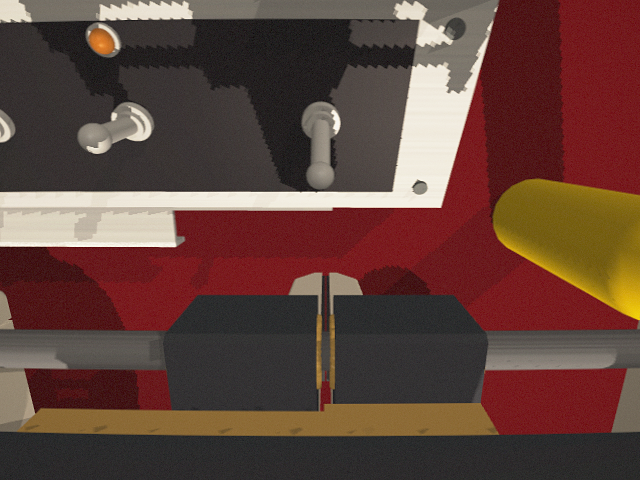

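The middle lever stays up, ball at (95,137). The right ball at (320,175) is ahead of the fingers, and the mustard is clear of the hand. Pushing.

Emit:
play_rows:
  moves:
    - [1.5,-0.1,0,0,0]
    - [1.5,0,0,0,0]
    - [1,0,0,0,0]
    - [0.5,0,0,0,0]

```text
time: 9.3
tcp_pos: [0.5821, -0.0865, 0.1109]
tool_rot: [-3.141, 0.007, 0.204]
force: [-22.2, -5.8, 12.2]
finger_gap: 0.0007
```

Emit:
play_rows:
  moves:
    - [0.5,0,0,0,0]
    - [0.5,0,0,0,0]

```text
time: 9.55
tcp_pos: [0.5945, -0.0843, 0.1115]
tool_rot: [-3.141, 0.001, 0.204]
force: [0.7, 0.4, -0.6]
finger_gap: 0.0005
```

Emit:
play_rows:
  moves:
    - [0.4,0,0,0,0]
    - [0.1,0,0,0,0]

```text
time: 9.8
tcp_pos: [0.5968, -0.0841, 0.111]
tool_rot: [-3.141, 0.007, 0.203]
force: [-18.4, -3.5, 9.3]
finger_gap: 0.0004
```

```bash
python3 look.py wrist w10
```

```text
9.8 [ 0.59677632 -0.0841056   0.11096988] [-3.14095845  0.00686643  0.20338755] [-18.38806104  -3.5471499    9.27827966] 0.0004053694587420957
tcp in grill mm 24.65510031212415 -158.41748705550043 110.96987766095192 yaw err deg -0.027069355034330757
```

View pics/w10.png

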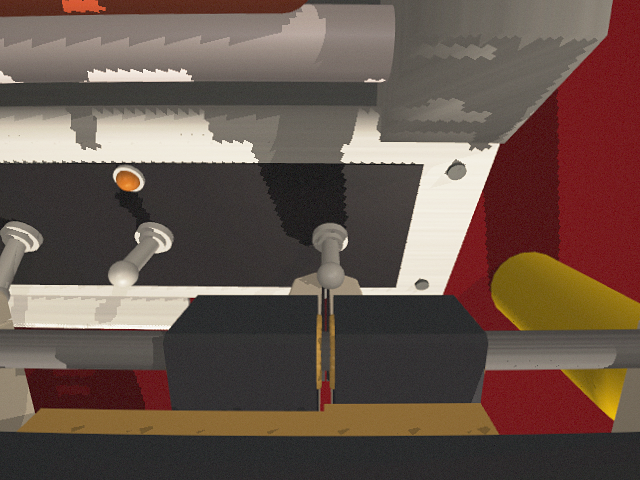

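The right toggle also snapped and is on its stop; its ball at (330,275) is as high as the middle one was. I'll back out, then rise to check.

Emit:
play_rows:
  moves:
    - [-2,0,0,0,0]
    - [-5,0,0,0,0]
    - [-4,-3,-3,0,0]
    - [-2,-3,-5,0,0]
    - [0,-3,-5,0,0]

```text
time: 10.48
tcp_pos: [0.4526, -0.021, 0.2428]
tool_rot: [-3.141, -0.0, 0.202]
force: [0.3, 0.0, 0.5]
finger_gap: 0.0003
```

Emit:
play_rows:
  moves:
    - [0,0,0,0,0]
    - [0,0,0,0,0]
    - [0,0,0,0,0]

```text
time: 10.85
tcp_pos: [0.4534, -0.0221, 0.2398]
tool_rot: [-3.141, 0.003, 0.203]
force: [0.1, 0.1, 0.1]
finger_gap: 0.0004
```

```bash
python3 look.py wrist w11; python3 look.py top t2; python3 -c "
import cv2
a=cv2.imread('pics/t2.png')[160:300,160:510]; cv2.imwrite('pics/t2c.png',cv2.resize(a,None,fx=2.28,fy=2.28,interpolation=2))"
```

```text
10.85 [ 0.45342544 -0.02207134  0.23982134] [-3.14055688e+00  2.80500969e-03  2.02912957e-01] [0.08297299 0.12287002 0.06903342] 0.00042905338389218333
tcp in grill mm -103.16843575047783 -68.64630039270439 239.8213435703041 yaw err deg -0.05426155743887848
10.9 [ 0.45340925 -0.02214655  0.23980868] [-3.14047762e+00  2.95815463e-03  2.02734768e-01] [ 0.01534071  0.01034478 -0.74994886] 0.0005003240828971777
tcp in grill mm -103.1995173508322 -68.71666879254667 239.80867852810127 yaw err deg -0.06447107107665247
```

View pics/w11.png

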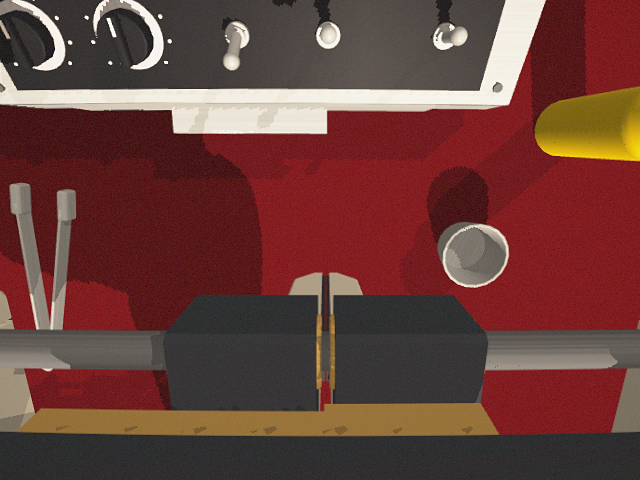

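View pics/t2c.png

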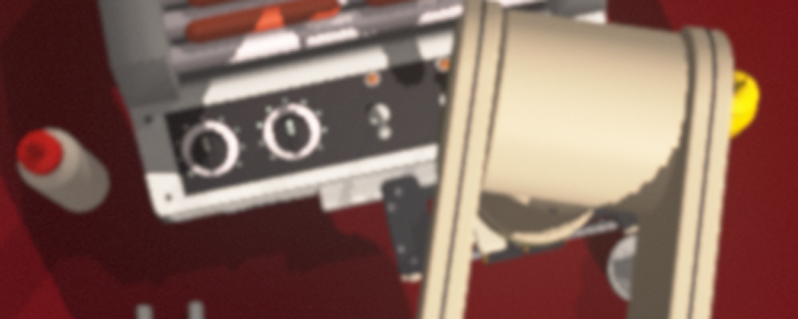

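The left lever is still off, ball low at (232,62). The middle (328,35) and right (459,36) levers are on. The tray lip runs from (173,133) to (327,133). One numeric check before handing in.

Run:
```python
from h import *
W=np.load("pics/w11.npy",allow_pickle=True).item();x,y,a=.54056,.06604,.20386
def g(p,z):
    d=atz(W,*p,z)[:2]-[x,y];return (1e3*np.array([np.cos(a)*d[0]+np.sin(a)*d[1],-np.sin(a)*d[0]+np.cos(a)*d[1]])).round(1)
print("lip",g((173,133),.06),g((327,134),.06),"panel front edge",g((200,105),.066),g((450,104),.066))
print("balls",g((232,62),.1198),g((328,35),.1288),g((459,36),.1288))
```

```text
lip [-23.1  69.9] [-24.8 -70.8] panel front edge [ 0.3 41.2] [   0.6 -179.1]
balls [24.4 -1.9] [ 39.5 -71.2] [  39.1 -161.7]
```

```bash
python3 -c "
from cell import arm
print(arm.finish_job())"
```

```text
the job is handed in; nothing more can be done
None
```

I pushed the drip tray home with both fingertips on its lip, then flipped the middle and right-hand toggles up with the shut fingers. The job is handed in; it took about 11 s, and no verdict is reported.

Last checks, from the final wrist picture:
- **Tray:** the lip is at about grill x = -24 mm, against a nominal -26 mm at home. The 2 mm difference is within calibration error. The force rose to about 17 N at the stop.
- **Toggles:** the middle and right balls are at about x = 39 mm (expected 38 when on). The left ball is at 24 mm (expected 23 when off).
- **Other things:** I saw no sign that the pot, the tongs or the mustard bottle had moved in the wrist picture, or the ketchup in the top picture, but I did not measure them again. The hand ended clear of everything, with close to zero force.

In the last top picture the arm hid the right half of the panel, so the two switched-on toggles were confirmed only by the wrist camera and the force readings.

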